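# Open the sprung bar chest and stow two bar tools in its lower tier

### The arm

A 7-joint arm with a two-finger parallel gripper is mounted at the origin on the work surface. World frame = base frame: x ahead of the robot, y to its left, z up, the work surface at z = 0. Lengths are in m, angles in rad, forces in N, time in s.
With the tool pointing down it reaches from about 0.4 to 0.85 m from the base axis. Payload 4.5 kg.
Tool frame: the origin (TCP) lies at the very end of the fingers, on their centre line; the grasp point (between the pads) lies 19 mm behind it (r.grip_depth is the z of the grasp point in the tool frame, in m); z points along the fingers, y is the line along which they close (so a half turn about z gives the same grasp; the last joint's range is limited). The gripper opens to 88 mm and grips with 3 to 60 N. Pads are 18 mm wide; open, the fingers measure 123 mm over their backs; the gripper's body (75 mm by 187 mm) begins 45 mm behind the grasp point.
Start: joints at [1.257, 0.689, -0.195, 1.565, 0.157, 0.902, -0.215], TCP at [0.213, -0.588, 0.239] pointing down, gripper open.
Joint ranges: [-3.01, 3.01], [-0.46, 2.08], [-1.47, 1.51], [0.13, 2.56], [-1, 4.14], [0.04, 2.09], [-2.66, 2.66]. Speed limits (rad/s): [2.57, 2.57, 3.14, 3.14, 3.14, 3.14, 3.14].

### API

Orientations are given as a unit quaternion [x, y, z, w].
In Python, from plant import r gives the robot as it stands.
- The arm moves only by the shell command python3 steer.py 'ROWS' [FORCE]. ROWS is 1 to 10 rows, parted by a bar, with the numbers parted by commas; each row has 7 numbers: the opening from 0.0 (shut) to 1.0 (fully open), then dx, dy, dz in units of 25 mm, then a rotation vector rx, ry, rz in rad; each row is the pose to reach, as a shift and turn from the pose commanded when the command began, along the tool's axes at that moment; what a row does not reach only later rows make up. A row lasts 1/10 s, in which the tool goes at most 0.05 m and 0.15 rad, less where a joint would pass 70% of its speed; a pose out of reach is approached as far as the arm can. The fingers move at their own pace and stop on an object; FORCE is the grip in N (left out, the last holds). Time passes only in rows, so rows that do not move let the fingers close. It prints the time, the measured TCP pose, the force, the opening and the grip force at its end. Input that does not fit is refused with a message, and nothing moves.
- r.get_state(): the state, without advancing time (a new reading comes with each control period).
- r.snapshot(name): name is "scene" or "top" or "wrist"; returns the picture (420x560x3 uint8, red, green, blue); there is no depth.
- r.camera_params(name): a dict with "fx", "fy", "cx", "cy" (pixels), "rvec" (rotation vector, rad) and "tvec" (3), from world to camera coordinates, as OpenCV has them. Camera axes: x right, y down, z forward; pixel columns grow to the right and rows downward; lengths in m; the calibration is good to about 2 mm. A picture is of the moment at which its call begins: read the wrist's pose just before it. camera_params takes no time and is no camera call; for the wrist camera it gives the pose at the moment of the call.
- r.finish_job(): hands the job in; it is judged then, once.
The state is a dict: "clock": time; "q": joint angles; "qd": joint speeds; "joint_torque": joint torques, N m; "tool_pos": TCP position; "eef_rot": TCP orientation; "contact_force": force on the tool from outside, world axes, zero at the start; "moment": the same for the moment, N m; "opening": opening from 0.0 (shut) to 1.0 (fully open); "finger_force": force on a finger pad.
Only numpy, scipy, OpenCV 4.12 (cv2) and the standard library are available. Lean on these libraries where they do the work, as an engineer would, in place of code of your own. Each camera call takes 0.05 s, during which the arm holds its last target. There are 200 camera calls.

### The job

Press the button catch of the wooden bar chest and steady its spring lid all the way up so that it does not fly open, then lift the flap inside until it stands up. Lay the wooden muddler and the copper ice scoop flat on the floor of the lower tier, setting them down rather than dropping them, and leave lid and flap standing open. Do not push the other things on the counter about.

Things in the scene. Friction and masses are not known exactly. Their poses are not given: they have to be found in the camera images.
- chest: wooden chest, fixed to the counter, 180 mm deep (its x), 250 mm wide (its y), walls 8 mm thick and 85 mm high. Origin: centre of its underside; x points from its front (towards the robot) to the hinges, z up. A steel catch housing, 50 mm wide and 94 mm high, stands before its front at x = -151 to -108 mm.
- lower_tier (a point): centre of the floor of the chest's lower tier, at chest z = 8 mm; axes as the chest's. Inside 164 x 234 mm, 41 mm high below the flap. With the flap up, the way down runs from x = -82 to +74 mm and y = -117 to +117 mm (the flap's hinge ledge is at x = 74 to 82 mm, chest z = 43 to 55 mm)
- button_top (a point): centre of the top face of the steel push button (26 mm across) on the catch housing, at chest (-132, 0, 109) mm before it is pressed. It lies 42 mm in front of the lid's front edge and 14 mm above the lid's top, so that one finger of an open gripper can press it while the other finger waits just above the lid
- button (a joint): travel of the button, straight down: 0 to 8 mm (here in m); its spring takes 1.2 N at first, 4 N fully down, and returns it. It draws a steel hook off the lid's front lip; the lid is let go at about 5 mm. The hook is 24 mm wide, its top at z = 102 mm, from chest x = -111 to -91 mm, and moves towards the front
- lid (a joint): angle of the lid (rad): 0 shut, 1.9 fully open, where its stop is and its spring keeps it. The spring pushes it up all the way (about 1.3 N at the front edge when shut, 2 to 2.5 N from upright on); left to itself it flies open at 4 rad/s or more. Steady it below 2.5 rad/s.
- lid_hinge (a point): middle of the lid's hinge line, at chest (90, 0, 85) mm; the line is parallel to chest y, on the underside of the lid
- lid_edge (a point): middle of the lid's front upper edge: 180 mm from the hinge line along the lid; the lid is 250 mm wide and 10 mm thick, its top at 95 mm when shut; a brass lip 40 mm wide and 7 mm deep stands out from the edge there
- flap (a joint): angle of the flap inside the chest (rad): 0 lying down, 1.6 at its stop, just past upright. Its hinge is stiff (0.14 N m) and stays where it is left.
- flap_hinge (a point): middle of the flap's hinge line, at chest (74, 0, 49) mm, parallel to chest y, on the flap's underside. The flap is a plate 152 mm long, 228 mm wide, 6 mm thick; lying down its top is at z = 55 mm
- flap_tab (a point): centre of the flap's round wooden tab: a disc 27 mm across and 14 mm thick, its axis along chest y, standing on the flap's upper face 120 mm from its hinge; its centre is 19.5 mm above the flap's underside, at chest (-46, 0, 68.5) mm when the flap lies down. It can turn between the fingers if gripped across its 14 mm
- muddler: square wooden muddler with a dark head, 135 mm long (its x), 26 mm wide and high, 0.11 kg. Origin: centre of its underside
- muddler_mid (a point): centre of the muddler, 13 mm above its underside
- scoop: copper ice scoop, 135 mm long (its x), 0.15 kg: an open bowl 70 mm long, 50 mm wide, 32 mm high from x = -2 to 67 mm (its sides drop to 17 mm beyond x = 42 mm), and a round handle 16 mm thick, its axis at height 20 mm, reaching to x = -68 mm; it balances at about x = 6 mm. Origin: the centre of its length, on its underside
- scoop_mid (a point): point 13 mm above the scoop's origin
- mug_a: copper mug, 84 mm across, 88 mm high, handle at its +y side; origin: centre of its underside. Loose; leave it alone
- mug_b: second copper mug, the same size, handle at its +y side; origin: centre of its underside. Loose; leave it alone
- bowl: white bowl, 130 mm across, 50 mm high; origin: centre of its underside. Loose; leave it alone
- cactus: small cactus in a black pot, 72 mm across, 118 mm high; origin: centre of its underside. Loose; leave it alone
- spoon: wooden spoon lying along its x, 200 mm long; origin: centre of its underside. Loose; leave it alone
- canister: white canister with wooden cap, 90 mm across, 130 mm high; origin: centre of its underside. Loose; leave it alone

How it is judged:
By the outcome, as a careful person would: the job done as asked, in the order asked, and still so for the second after the job is handed in, with the robot touching nothing.
It also fails if it takes over 72 s, if anything falls off the work surface, if the arm or the gripper's body presses on something with over 40 N, if the wrist force passes 120 N, or if a joint passes its speed limit or range.

## Working session

There is one attempt and no reset: what is moved stays moved. The work goes in short steps, Python scripts to look and compute and a shell command to move; the robot and the scene stay as the last step left them, time stands still between calls to the robot, and variables do not carry over. Pictures are saved under pics/ and viewed, at most 10 in all, crops included, and the job is handed in when it is done.

```bash
ls; mkdir -p pics
python3 - <<'E'
from plant import r
import cv2,numpy as np
for n in("scene","top"):
    cv2.imwrite(f"pics/{n}0.png",r.snapshot(n)[:,:,::-1]); p=r.camera_params(n); print(n,p)
print(r.get_state())
E
```

```text
pics
plant.py
steer.py
scene {'fx': 501.02845047870784, 'fy': 501.02845047870784, 'cx': 276.76581012774926, 'cy': 220.89849537875983, 'rvec': array([ 2.17723355,  0.89396866, -0.41534838]), 'tvec': array([-0.38330313, -0.16563724,  1.83816313])}
top {'fx': 397.3835071378329, 'fy': 397.3835071378329, 'cx': 270.8579527877941, 'cy': 211.42135367139647, 'rvec': array([ 2.16333254, -2.18544283,  0.11726331]), 'tvec': array([0.01207011, 0.53435054, 1.48874442])}
{'clock': 0.1, 'q': array([ 1.25681333,  0.68989138, -0.19456568,  1.56622301,  0.15733265,
        0.90251951, -0.21509394]), 'qd': array([ 0.00077527, -0.00369846, -0.00043418, -0.00393941, -0.00146214,
       -0.00277684, -0.00085961]), 'joint_torque': array([-4.57604678e-03, -5.28506970e+01, -1.27167564e+00, -1.53838277e+01,
       -5.24763926e-02,  1.96380155e-03,  7.44197996e-05]), 'tool_pos': array([ 0.21279037, -0.58706017,  0.23800139]), 'eef_rot': array([ 9.84906857e-01,  1.73083240e-01, -2.00740238e-04, -7.96955568e-04]), 'contact_force': array([ 0.46364208, -0.72591244,  0.09124149]), 'moment': array([-0.03728145, -0.00294645, -0.00547223]), 'finger_force': 0.0, 'opening': 1.0035961483698612}
```
View pics/scene0.png

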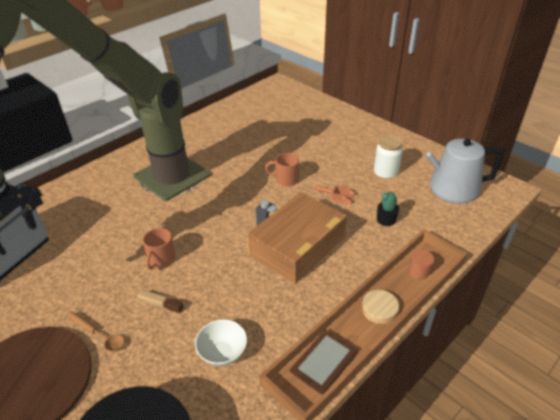

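View pics/top0.png

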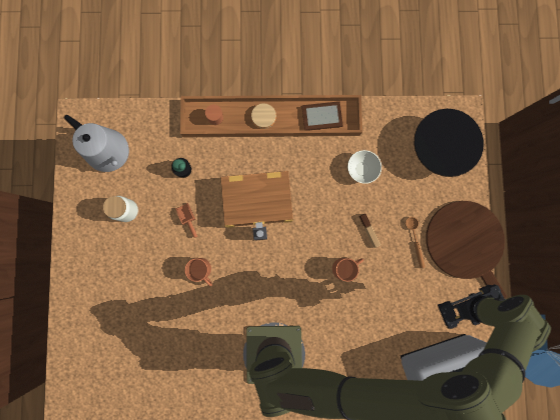

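The scene image shows the shut chest at (298,235), its catch at (265,212), the muddler at (160,300) and the scoop at (340,193). The top image shows the chest spanning (222..292, 172..228), the button at (260,232), the muddler from (364,218) to (372,245), the scoop from (183,210) to (193,233), and the mugs at (198,270) and (346,268).

Create h.py:
```python
from plant import r
import cv2,numpy as np
from scipy.spatial.transform import Rotation as R
def cam(n):
    p=r.camera_params(n); M=R.from_rotvec(np.ravel(p["rvec"])).as_matrix()
    return p,M,-M.T@np.ravel(p["tvec"])
def rays(uv,c):
    p,M,C=c; uv=np.atleast_2d(uv).astype(float)
    d=np.c_[(uv[:,0]-p["cx"])/p["fx"],(uv[:,1]-p["cy"])/p["fy"],np.ones(len(uv))]
    d=d@M; return C,d/np.linalg.norm(d,axis=1)[:,None]
def onplane(uv,c,z):
    C,d=rays(uv,c); return C+d*((z-C[2])/d[:,2])[:,None]
def tri(uvs,cs):
    A=np.zeros((3,3));b=np.zeros(3)
    for uv,c in zip(uvs,cs):
        C,d=rays(uv,c); P=np.eye(3)-np.outer(d[0],d[0]); A+=P;b+=P@C
    return np.linalg.solve(A,b)
def proj(X,c):
    p,M,C=c; x=(np.atleast_2d(X)-C)@M.T; return np.c_[p["fx"]*x[:,0]/x[:,2]+p["cx"],p["fy"]*x[:,1]/x[:,2]+p["cy"]]
def totool(pt,yaw=None):
    s=r.get_state(); T=R.from_quat(s["eef_rot"]); return T.inv().apply(np.array(pt)-s["tool_pos"])
```

Run:
```python
from h import *
np.set_printoptions(precision=3,suppress=True)
t=cam("top")
for n,uv,z in [("button",(260,234),.1),("ch_fl",(223,226),.095),("ch_fr",(292,219),.095),("ch_bl",(222,179),.095),("ch_br",(289,172),.095),("mudhead",(365,219),.02),("mudend",(373,245),.02),("sc_bowl",(184,212),.02),("sc_end",(194,234),.02),("mug_l",(198,270),.088),("mug_r",(346,268),.088)]:
    print(n,onplane(uv,t,z)[0])
s=r.get_state();T=R.from_quat(s["eef_rot"]);w=cam("wrist");print("cam in tool",T.inv().apply(w[2]-s["tool_pos"]),(w[1]@T.as_matrix()).T,w[0])
print(T.as_matrix())
```

```text
button [0.446 0.047 0.1  ]
ch_fl [0.476 0.181 0.095]
ch_fr [ 0.499 -0.069  0.095]
ch_bl [0.649 0.185 0.095]
ch_br [ 0.673 -0.061  0.095]
mudhead [ 0.502 -0.354  0.02 ]
mudend [ 0.403 -0.381  0.02 ]
sc_bowl [0.536 0.339 0.02 ]
sc_end [0.452 0.3   0.02 ]
mug_l [0.319 0.272 0.088]
mug_r [ 0.32  -0.262  0.088]
cam in tool [ 0.078 -0.    -0.146] [[-0.    -0.954 -0.301]
 [ 1.    -0.    -0.001]
 [ 0.001 -0.301  0.954]] {'fx': 337.3883160608358, 'fy': 337.3883160608358, 'cx': 285.4816652112023, 'cy': 206.65799770529833, 'rvec': array([-2.36 ,  1.654,  0.257]), 'tvec': array([-0.624, -0.042,  0.391])}
[[ 0.94   0.341 -0.001]
 [ 0.341 -0.94   0.002]
 [-0.    -0.002 -1.   ]]
```

Units first: shifts go in units of 25 mm. So -0.1 m is -4, -0.06 m is -2.4.

```bash
python3 steer.py '1,11.6,-4,-2.4,0,0,0.26 | 1,11.6,-4,-2.4,0,0,0.26 | 1,11.6,-4,-2.4,0,0,0.26 | 1,11.6,-4,-2.4,0,0,0.26 | 1,11.6,-4,-2.4,0,0,0.26 | 1,11.6,-4,-2.4,0,0,0.26 | 1,11.6,-4,-2.4,0,0,0.26 | 1,11.6,-4,-2.4,0,0,0.26' 20
cat > snap.py <<'E'
from h import *
import sys,pickle
c=cam("wrist"); im=r.snapshot("wrist"); n=sys.argv[1]
cv2.imwrite(f"pics/{n}.png",im[:,:,::-1]); pickle.dump(c,open(f"pics/{n}.pkl","wb"))
np.set_printoptions(precision=4,suppress=True)
s=r.get_state(); print(s["clock"],s["tool_pos"],R.from_quat(s["eef_rot"]).as_matrix()[:,0],s["qd"].round(3))
E
python3 snap.py w1
```

```text
clock: 0.9
tool_pos: [0.454, -0.3923, 0.2988]
eef_rot: [0.999, 0.047, 0.001, -0.0]
contact_force: [-0.8, -0.6, -0.9]
opening: 0.997
finger_force: 0.0
0.95 [ 0.4514 -0.3945  0.2984] [ 0.996   0.0891 -0.0011] [0.046 0.002 0.046 0.015 0.007 0.001 0.003]
```

```bash
python3 steer.py '1,1.6,-6.8,0,0,0,0 | 1,1.6,-6.8,0,0,0,0 | 1,1.6,-6.8,0,0,0,0 | 1,1.6,-6.8,0,0,0,0 | 1,1.6,-6.8,0,0,0,0'
python3 snap.py w2
python3 steer.py '1,-1.2,-8,0,0,0,0 | 1,-1.2,-8,0,0,0,0 | 1,-1.2,-8,0,0,0,0 | 1,-1.2,-8,0,0,0,0 | 1,-1.2,-8,0,0,0,0 | 1,-1.2,-8,0,0,0,0'
python3 snap.py w3
python3 steer.py '1,0.8,-8,0,0,0,0 | 1,0.8,-8,0,0,0,0 | 1,0.8,-8,0,0,0,0 | 1,0.8,-8,0,0,0,0 | 1,0.8,-8,0,0,0,0 | 1,0.8,-8,0,0,0,0'
python3 snap.py w4
python3 steer.py '1,0,-6,0,0,0,0 | 1,0,-6,0,0,0,0 | 1,0,-6,0,0,0,0 | 1,0,-6,0,0,0,0 | 1,0,-6,0,0,0,0'
python3 snap.py w5
python3 - <<'E'
import cv2,numpy as np
I=[cv2.imread(f"pics/w{i}.png") for i in(1,2,4,5)]
m=np.vstack([np.hstack(I[:2]),np.hstack(I[2:])]); cv2.imwrite("pics/m1.png",cv2.resize(m,(800,600),interpolation=cv2.INTER_AREA))
E
```

```text
clock: 1.45
tool_pos: [0.4757, -0.2197, 0.2984]
eef_rot: [0.999, 0.045, -0.001, -0.001]
contact_force: [0.8, -0.4, -0.1]
opening: 1.005
finger_force: 0.0
1.5 [ 0.4752 -0.2227  0.2984] [ 0.9962  0.0873 -0.0016] [ 0.039  0.011  0.045 -0.026  0.011  0.001  0.007]
clock: 2.1
tool_pos: [0.4291, -0.0272, 0.2987]
eef_rot: [0.999, 0.043, -0.0, 0.001]
contact_force: [0.3, -0.9, 1.1]
opening: 0.999
finger_force: 0.0
2.15 [ 0.4293 -0.0283  0.2986] [ 0.9965  0.0833 -0.0001] [ 0.02   0.006  0.009 -0.008 -0.003 -0.002 -0.004]
clock: 2.75
tool_pos: [0.4329, 0.1741, 0.2983]
eef_rot: [0.999, 0.043, 0.0, 0.001]
contact_force: [0.8, -0.9, 0.7]
opening: 0.996
finger_force: 0.0
2.8 [0.4328 0.1728 0.2983] [ 0.9965  0.0831 -0.0003] [ 0.019 -0.011  0.01   0.017 -0.002 -0.001 -0.004]
clock: 3.3
tool_pos: [0.4197, 0.323, 0.2983]
eef_rot: [0.999, 0.043, -0.0, 0.001]
contact_force: [0.9, 0.5, 0.1]
opening: 0.997
finger_force: 0.0
3.35 [0.42   0.3218 0.2983] [ 0.9966  0.0829 -0.0001] [ 0.016 -0.013  0.011  0.014 -0.004 -0.    -0.005]
```

View pics/m1.png

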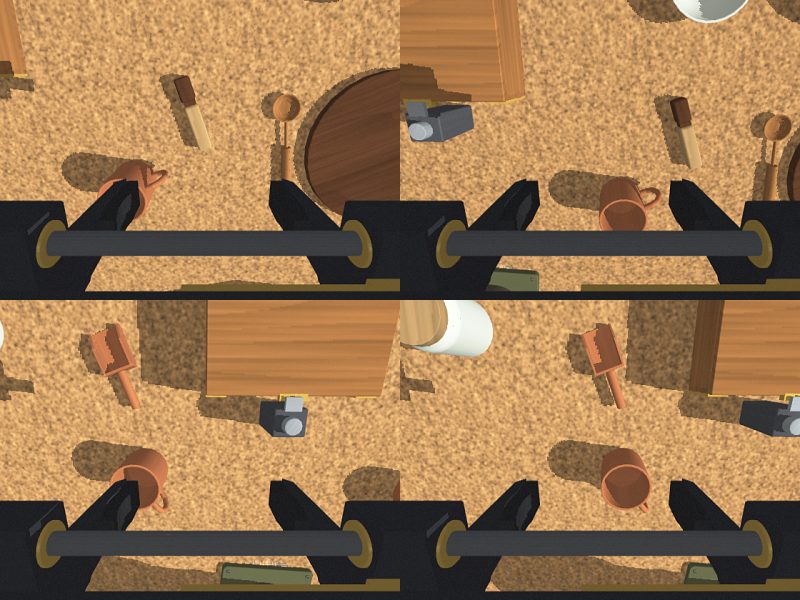

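View pics/w3.png

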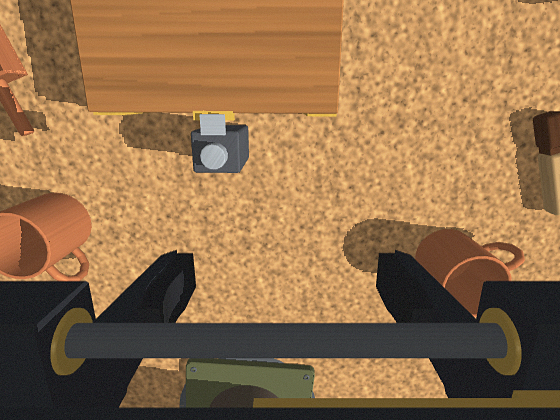

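The views show the muddler at (257..300,105..210) in w1 and (378..420,133..238) in w2, and the scoop at (125..196,30..150) in w4 and (255..312,30..152) in w5. In w3 the button is at (214,156) and the lid's front corners are at (88,111) and (338,115).

```bash
cat > seg.py <<'E'
from h import *
import pickle
np.set_printoptions(precision=4,suppress=True)
def ld(n): return cv2.imread(f"pics/{n}.png"),pickle.load(open(f"pics/{n}.pkl","rb"))
def blobs(mask,box,k=3):
    m=np.zeros(mask.shape,np.uint8); x0,y0,x1,y1=box; m[y0:y1,x0:x1]=mask[y0:y1,x0:x1].astype(np.uint8)*255
    m=cv2.morphologyEx(cv2.morphologyEx(m,cv2.MORPH_OPEN,np.ones((k,k))),cv2.MORPH_CLOSE,np.ones((5,5)))
    c=max(cv2.findContours(m,cv2.RETR_EXTERNAL,cv2.CHAIN_APPROX_NONE)[0],key=cv2.contourArea)
    return c
E
python3 - <<'E'
from seg import *
D=[]
for n,pts in [("w1",dict(head=(259,130),headtop=(255,112),hand=(277,180),bg=(330,150),bg2=(220,180))),("w3",dict(but=(214,156),house=(225,160),hook=(212,123),lid=(200,80),bg=(300,150))),("w4",dict(bowl=(150,65),hand=(183,130),shade=(165,120),bg=(230,170)))]:
    im,_=ld(n); b=cv2.GaussianBlur(im,(5,5),0); h=cv2.cvtColor(b,cv2.COLOR_BGR2HSV)
    for k,(u,v) in pts.items(): print(n,k,b[v,u],h[v,u])
# scanlines across muddler
im,_=ld("w1"); h=cv2.cvtColor(im,cv2.COLOR_BGR2HSV)
print(h[185,262:310].tolist())
E
```

```text
w1 head [42 62 96] [ 11 143  96]
w1 headtop [43 64 99] [ 11 144  99]
w1 hand [115 170 210] [ 17 115 210]
w1 bg [ 87 133 178] [ 15 130 178]
w1 bg2 [104 159 210] [ 16 129 210]
w3 but [184 181 174] [ 99  14 184]
w3 house [181 177 171] [102  14 181]
w3 hook [187 183 178] [103  12 187]
w3 lid [ 69 122 180] [ 14 157 180]
w3 bg [ 99 154 203] [ 16 131 203]
w4 bowl [ 80 122 201] [ 10 153 201]
w4 hand [ 95 148 233] [ 12 151 233]
w4 shade [ 68 104 137] [ 16 128 137]
w4 bg [105 161 212] [ 16 129 212]
[[16, 122, 121], [15, 130, 126], [16, 124, 132], [16, 126, 142], [15, 138, 142], [16, 126, 140], [16, 133, 128], [20, 122, 113], [16, 110, 135], [18, 116, 171], [17, 117, 210], [18, 118, 223], [19, 115, 222], [18, 115, 218], [18, 114, 210], [17, 114, 206], [17, 116, 209], [17, 116, 209], [18, 114, 214], [17, 117, 215], [18, 116, 217], [18, 115, 221], [17, 115, 222], [18, 112, 223], [18, 112, 226], [18, 113, 227], [19, 109, 238], [21, 105, 245], [17, 115, 217], [15, 123, 204], [17, 126, 237], [18, 124, 238], [17, 125, 234], [17, 125, 227], [15, 128, 207], [16, 128, 184], [16, 130, 223], [15, 127, 211], [17, 132, 205], [15, 129, 200], [15, 126, 207], [15, 129, 211], [15, 131, 208], [16, 134, 206], [16, 133, 213], [16, 128, 205], [16, 136, 193], [17, 127, 185]]
```

```bash
cat > meas.py <<'E'
from seg import *
def hsv(n):
    im,c=ld(n); return cv2.cvtColor(cv2.GaussianBlur(im,(5,5),0),cv2.COLOR_BGR2HSV).astype(int),c
vis=[]
def rect(cnt): 
    return cv2.boxPoints(cv2.minAreaRect(cnt))
for n,box in [("w1",(240,95,310,220)),("w2",(370,125,430,245))]:
    h,c=hsv(n); H,S,V=h[...,0],h[...,1],h[...,2]
    for nm,m in [("hand",(S<122)&(V>165)),("head",(H<14)&(V<120)&(S>134))]:
        k=blobs(m,box); b=rect(k); w=onplane(b,c,.026)
        print(n,nm,"area",cv2.contourArea(k),"\n px",b.round(1).tolist(),"\n w",w[:,:2].round(4).tolist())
        im=ld(n)[0]; 
        vis.append((n,k))
for n,box in [("w4",(110,15,210,160)),("w5",(245,15,320,160))]:
    h,c=hsv(n); H,S,V=h[...,0],h[...,1],h[...,2]
    k=blobs((H<=13)&(V>90),box); b=rect(k); print(n,"scoop",b.round(1).tolist(),onplane(b,c,.02)[:,:2].round(4).tolist()); vis.append((n,k))
bc=[]
for n,box in [("w3",(185,130,235,180)),("w4",(385,145,440,200))]:
    h,c=hsv(n); S,V=h[...,1],h[...,2]
    k=blobs((S<40)&(V>150),box); (u,v),rad=cv2.minEnclosingCircle(k); e=cv2.fitEllipse(k); print(n,"button",u,v,rad,e); vis.append((n,k)); bc.append((e[0],c))
print("button",tri([b[0] for b in bc],[b[1] for b in bc]))
out=[]
for n,roi in [("w1",(235,90,315,220)),("w2",(365,120,445,250)),("w4",(100,20,210,160)),("w5",(240,20,350,160)),("w3",(170,100,260,190)),("w4",(370,120,460,210))]:
    im=ld(n)[0]; cv2.drawContours(im,[k for m,k in vis if m==n],-1,(255,0,255),1)
    x0,y0,x1,y1=roi; out.append(cv2.resize(im[y0:y1,x0:x1],(266,300),interpolation=cv2.INTER_NEAREST))
cv2.imwrite("pics/v1.png",np.vstack([np.hstack(out[:3]),np.hstack(out[3:])]))
E
python3 meas.py
```

```text
w1 hand area 1115.0 
 px [[259.1000061035156, 152.0], [277.79998779296875, 145.5], [298.70001220703125, 205.39999389648438], [280.0, 211.89999389648438]] 
 w [[0.4676, -0.3578], [0.4777, -0.3801], [0.4035, -0.4137], [0.3923, -0.3904]]
w1 head area 722.5 
 px [[243.0, 111.5], [262.29998779296875, 104.80000305175781], [275.79998779296875, 143.60000610351562], [256.6000061035156, 150.3000030517578]] 
 w [[0.514, -0.3352], [0.5238, -0.3576], [0.4799, -0.3775], [0.4695, -0.3545]]
w2 hand area 893.0 
 px [[393.6000061035156, 180.3000030517578], [410.20001220703125, 176.1999969482422], [423.8999938964844, 232.10000610351562], [407.29998779296875, 236.1999969482422]] 
 w [[0.4685, -0.3573], [0.4756, -0.3771], [0.4025, -0.4105], [0.3948, -0.3897]]
w2 head area 746.5 
 px [[377.3999938964844, 140.39999389648438], [399.5, 134.89999389648438], [409.20001220703125, 173.89999389648438], [387.1000061035156, 179.5]] 
 w [[0.516, -0.3282], [0.525, -0.3538], [0.4784, -0.3753], [0.4688, -0.3489]]
w4 scoop [[119.5, 49.29999923706055], [166.0, 29.700000762939453], [213.3000030517578, 142.0], [166.6999969482422, 161.60000610351562]] [[0.5494, 0.3753], [0.5743, 0.3216], [0.4531, 0.2657], [0.4236, 0.3238]]
w5 scoop [[251.6999969482422, 46.099998474121094], [294.6000061035156, 31.799999237060547], [332.1000061035156, 144.3000030517578], [289.20001220703125, 158.60000610351562]] [[0.5526, 0.3728], [0.5714, 0.3253], [0.4497, 0.267], [0.4274, 0.3186]]
w3 button 213.83128356933594 155.6349639892578 12.99098014831543 ((213.766357421875, 156.3201446533203), (23.369714736938477, 25.1866455078125), 80.49015808105469)
w4 button 410.78570556640625 177.2142791748047 12.505200386047363 ((410.88299560546875, 177.3112030029297), (21.381378173828125, 24.50726890563965), 46.447593688964844)
button [0.4464 0.0465 0.106 ]
```

View pics/v1.png

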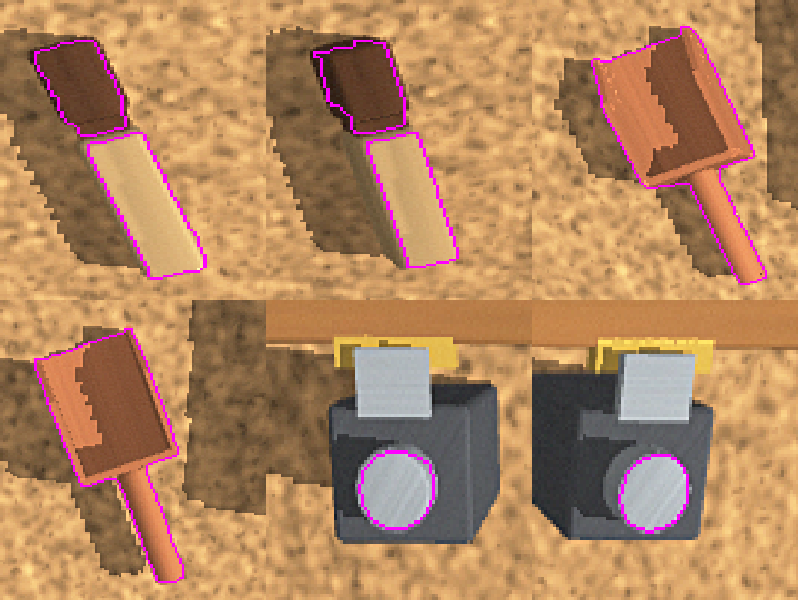

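The contours sit well on the muddler's handle and head, on the scoop and on the button, apart from a little of the head's side in w2. Next I triangulate.

Run:
```python
from seg import *
def T(nm,a,pa,b,pb):
    X=tri([pa,pb],[ld(a)[1],ld(b)[1]]); e=[np.linalg.norm(proj(X,ld(n)[1])[0]-p) for n,p in((a,pa),(b,pb))]; print(nm,X,np.round(e,1)); return X
T("mud end","w1",(289.35,208.65),"w2",(415.6,234.15))
T("mud hand/head","w1",(268.4,148.7),"w2",(401.9,178.2))
fl=T("sc fl","w4",(126.9,48),"w5",(254.9,48)); fr=T("sc fr","w4",(164.5,33),"w5",(294.6,34))
he=T("sc hend","w4",(192.6,149.7),"w5",(311,149.7)); hs=T("hs","w4",(171.5,104),"w5",(294.6,99.3))
P={}
for n,us in [("w3",[(88,111),(338,115)]),("w4",[(290,133)]),("w5",[(438,130)]),("w2",[(135,142)])]:
    im,c=ld(n); g=cv2.cvtColor(im,cv2.COLOR_BGR2GRAY)
    p=cv2.cornerSubPix(g,np.float32(us).reshape(-1,1,2),(5,5),(-1,-1),(3,50,.01)).reshape(-1,2); P[n]=p; print(n,p.round(1).tolist(),onplane(p,c,.095).round(4).tolist())
T("lid fl","w3",P["w3"][0],"w4",P["w4"][0]);T("lid fl","w3",P["w3"][0],"w5",P["w5"][0]);T("lid fr","w3",P["w3"][1],"w2",P["w2"][0])
# front edge line of lid in w3 : fit
h=cv2.cvtColor(cv2.GaussianBlur(ld("w3")[0],(3,3),0),cv2.COLOR_BGR2HSV).astype(int)
pts=[]
for u in list(range(100,185,4))+list(range(240,325,4)):
    col=h[60:135,u,1]; d=np.diff(h[60:135,u,2]); v=60+int(np.argmax(np.abs(d)))+.5; pts.append((u,v))
pts=np.array(pts,float); w=onplane(pts,ld("w3")[1],.095)[:,:2]
l=cv2.fitLine(w.astype(np.float32),cv2.DIST_HUBER,0,.002,.01).ravel(); print("front edge",l,"yaw",np.arctan2(-l[0],l[1]) if l[1]>0 else np.arctan2(l[0],-l[1]))
```

```text
mud end [ 0.3966 -0.4023  0.0212] [0.2 0.2]
mud hand/head [ 0.4718 -0.3687  0.0221] [0.3 0.3]
sc fl [0.552  0.3697 0.013 ] [0.2 0.2]
sc fr [0.5708 0.325  0.0148] [0.7 0.7]
sc hend [0.4406 0.2922 0.0166] [0.2 0.2]
hs [0.4965 0.3181 0.0166] [2.2 2.2]
w3 [[86.30000305175781, 107.5], [337.0, 114.19999694824219]] [[0.4824, 0.1758, 0.095], [0.4974, -0.0731, 0.095]]
w4 [[287.5, 134.39999389648438]] [[0.4773, 0.1758, 0.095]]
w5 [[438.0, 130.0]] [[0.4814, 0.1731, 0.095]]
w2 [[135.0, 142.0]] [[0.4979, -0.0624, 0.095]]
lid fl [0.4799 0.1757 0.0957] [2.7 2.6]
lid fl [0.4821 0.1743 0.0977] [0.6 0.6]
lid fr [ 0.4993 -0.0702  0.1123] [1.6 1.5]
front edge [ 0.0812 -0.9967  0.4858  0.0744] yaw 0.08124348
```

```bash
cat > st.py <<'E'
from h import *
import sys
np.set_printoptions(precision=4,suppress=True)
YAW=.081; CH=np.array([.578,.0572,0])
def ch2w(p): return CH+R.from_euler("z",YAW).apply(p)
def w2ch(p): return R.from_euler("z",-YAW).apply(np.array(p)-CH)
if __name__=="__main__":
    s=r.get_state(); M=R.from_quat(s["eef_rot"]).as_matrix()
    print(round(s["clock"],2),"tcp",s["tool_pos"],"chest",(w2ch(s["tool_pos"])*1e3).round(1),"q",s["q"].round(2),"F",s["contact_force"].round(1),"op",round(s["opening"],3),"ff",round(s["finger_force"],1))
    print("yaw",round(np.arctan2(M[1,0],M[0,0]),4),"zdir",M[:,2].round(3),"zdir_chest",w2ch(M[:,2]+CH).round(3))
    if len(sys.argv)>1: # world/chest target
        a=sys.argv[1:]; p=np.array(list(map(float,a[1:4]))); p=ch2w(p) if a[0]=="c" else p
        print("tool delta",totool(p))
E
python3 st.py c -.07925 0 .16
```

```text
3.35 tcp [0.42   0.3218 0.2983] chest [-136.1  276.5  298.3] q [-0.64  0.49 -0.15  1.78  0.09  0.89 -2.33] F [ 1.  -0.8 -0.1] op 1.001 ff 0.0
yaw 0.083 zdir [ 0.    -0.003 -1.   ] zdir_chest [-0.    -0.003 -1.   ]
tool delta [0.0563 0.2762 0.139 ]
```

In the tool's units: 0.276 m is 11.04, 0.1 m is 4.

```bash
python3 steer.py '1,2.24,11.04,4,0,0,-1.569 | 1,2.24,11.04,4,0,0,-1.569 | 1,2.24,11.04,4,0,0,-1.569 | 1,2.24,11.04,4,0,0,-1.569 | 1,2.24,11.04,4,0,0,-1.569 | 1,2.24,11.04,4,0,0,-1.569 | 1,2.24,11.04,4,0,0,-1.569 | 1,2.24,11.04,4,0,0,-1.569 | 1,2.24,11.04,4,0,0,-1.569 | 1,2.24,11.04,4,0,0,-1.569' >/dev/null; python3 st.py c -.07925 0 .13
```

```text
4.35 tcp [0.4979 0.0506 0.1986] chest [-80.4  -0.1 198.6] q [ 0.16  0.64 -0.56  1.97  0.53  0.69 -0.72] F [-0.8 -0.7  0. ] op 1.002 ff 0.0
yaw 1.5879 zdir [-0.001 -0.003 -1.   ] zdir_chest [-0.001 -0.003 -1.   ]
tool delta [0.0004 0.0012 0.0686]
```

In the tool's units: 0.078 m is 3.12, 0.05 m is 2.

```bash
python3 steer.py '1,0,0.04,2,0,0,-0.06 | 1,0,0.04,3.12,0,0,-0.06 | 1,0,0.04,3.12,0,0,-0.06 | 1,0,0.04,3.12,0,0,-0.06' >/dev/null; python3 st.py c -.07925 0 .109; python3 snap.py b1
python3 - <<'E'
import cv2
from h import *
cv2.imwrite("pics/b1s.png",cv2.resize(r.snapshot("scene")[150:300,200:400,::-1],(800,600),interpolation=cv2.INTER_CUBIC))
E
```

```text
4.75 tcp [0.4991 0.0527 0.1211] chest [-79.    1.9 121.1] q [ 0.08  0.76 -0.46  2.03  0.68  0.51 -0.8 ] F [-0.5 -0.5  0.6] op 1.002 ff 0.0
yaw 1.6446 zdir [-0.001 -0.002 -1.   ] zdir_chest [-0.001 -0.002 -1.   ]
tool delta [-0.0019 -0.0003  0.0121]
4.8 [0.4999 0.0535 0.1218] [-0.0743  0.9972 -0.0009] [-0.006 -0.018 -0.015 -0.014  0.002 -0.005 -0.007]
```

View pics/b1.png

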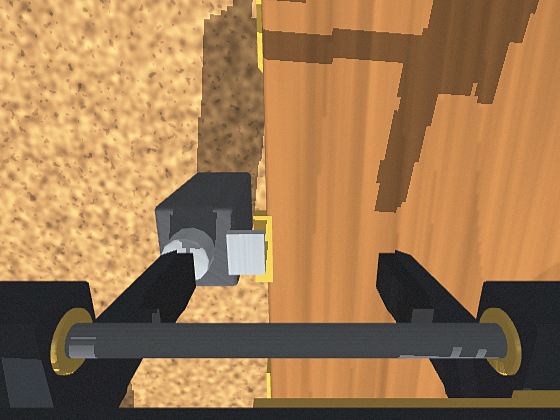

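The wrist view shows the left fingertip at (180,255), over the button at about (188,252), and the right finger above the lid. I press now.

```bash
python3 steer.py '1,0,0,0.32,0,0,0 | 1,0,0,0.56,0,0,0 | 1,0,0,0.56,0,0,0' >/dev/null; python3 st.py; python3 steer.py '1,0,0,0.16,0,0,0 | 1,0,0,0.16,0,0,0' >/dev/null; python3 st.py
```

```text
5.15 tcp [0.4998 0.055  0.1066] chest [-78.1   4.2 106.6] q [ 0.06  0.78 -0.43  2.03  0.7   0.48 -0.82] F [ 0.2 -0.8  2.1] op 1.001 ff 0.5
yaw 1.6478 zdir [ 0.001 -0.    -1.   ] zdir_chest [ 0.001 -0.    -1.   ]
5.35 tcp [0.4998 0.0551 0.1028] chest [-78.1   4.2 102.8] q [ 0.06  0.79 -0.43  2.04  0.71  0.47 -0.83] F [ 1.3 -0.3  5.1] op 1.002 ff 2.6
yaw 1.648 zdir [ 0.001 -0.    -1.   ] zdir_chest [ 0.001 -0.    -1.   ]
```

In the tool's units: 0.001 m is 0.04.

```bash
python3 steer.py '1,0,0,0.04,0,0,0 | 1,0,0,0.04,0,0,0 | 1,0,0,0.04,0,0,0' >/dev/null; python3 st.py; python3 snap.py b2
python3 - <<'E'
from h import *
a=cv2.imread("pics/b2.png")
b=cv2.resize(r.snapshot("scene")[150:290,200:387,::-1],(560,420),interpolation=cv2.INTER_CUBIC)
cv2.imwrite("pics/b2m.png",cv2.resize(np.hstack([a,b]),(800,300),interpolation=cv2.INTER_AREA))
E
```

```text
5.65 tcp [0.4998 0.0551 0.1021] chest [-78.1   4.2 102.1] q [ 0.06  0.79 -0.42  2.04  0.71  0.46 -0.83] F [ 1.  -1.3  6.1] op 1.0 ff 2.8
yaw 1.648 zdir [ 0.001 -0.    -1.   ] zdir_chest [ 0.001 -0.    -1.   ]
5.7 [0.4998 0.0551 0.1021] [-0.0771  0.997  -0.0004] [-0.    -0.    -0.002  0.001 -0.001  0.001  0.001]
```

View pics/b2m.png

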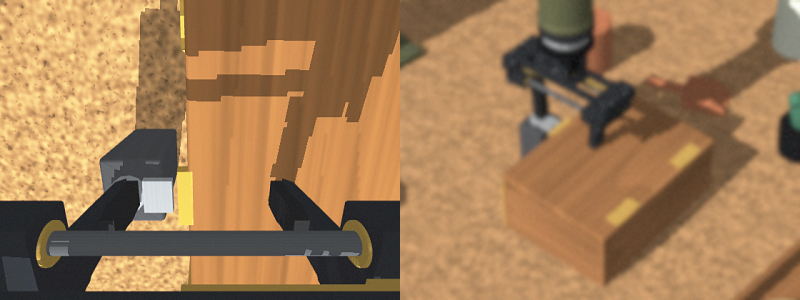

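The hook has drawn clear of the brass lip, and the lid bears on the right finger. I tilt first so the lip passes above the hook, then follow the arc.

Units first: shifts go in units of 25 mm. So -0.008 m is -0.32, -0.004 m is -0.16.

```bash
python3 steer.py '1,0,0,-0.16,-0.08,0,0 | 1,0,0,-0.32,-0.15,0,0 | 1,0,0,-0.32,-0.15,0,0' >/dev/null; python3 st.py; python3 steer.py '1,0,0.08,-0.54,0.07,0,0 | 1,0,0.2,-1.16,0.15,0,0' >/dev/null; python3 st.py
```

```text
6.05 tcp [0.4984 0.0549 0.1108] chest [-79.5   4.2 110.8] q [-0.14  0.72 -0.13  2.19  0.92  0.14 -1.06] F [-1.4  0.1  4.4] op 1.001 ff 2.6
yaw 1.6492 zdir [ 0.151  0.009 -0.988] zdir_chest [ 0.151 -0.003 -0.988]
6.25 tcp [0.4984 0.0548 0.1361] chest [-79.5   4.  136.1] q [ 0.12  0.74 -0.53  2.02  0.71  0.56 -0.84] F [ 2.6 -1.4 -0.2] op 1.001 ff 0.6
yaw 1.6509 zdir [ 0.006 -0.005 -1.   ] zdir_chest [ 0.006 -0.005 -1.   ]
```

```bash
python3 steer.py '1,0,0.12,0,0,0,0 | 1,0,0.12,0,0,0,0' >/dev/null; python3 st.py
```

```text
6.45 tcp [0.5052 0.0553 0.1363] chest [-72.7   4.  136.3] q [ 0.12  0.74 -0.53  2.01  0.71  0.56 -0.84] F [ 0.8 -0.4  1.3] op 1.002 ff 0.8
yaw 1.6457 zdir [ 0.016  0.    -1.   ] zdir_chest [ 0.016 -0.001 -1.   ]
```

In the tool's units: -0.076 m is -3.04, -0.067 m is -2.68.

```bash
python3 steer.py '1,0,0.28,-0.68,0,0,0 | 1,0,0.6,-1.24,0,0,0 | 1,0,1,-1.8,0,0,0 | 1,0,1.48,-2.28,0,0,0 | 1,0,2,-2.68,0,0,0 | 1,0,2.6,-3.04,0,0,0 | 1,0,2.6,-3.04,0,0,0' >/dev/null; python3 st.py
```

```text
7.15 tcp [0.5703 0.0598 0.2132] chest [ -7.5   3.3 213.2] q [ 0.19  0.71 -0.65  1.76  0.56  0.85 -0.65] F [2.  0.8 2.5] op 1.002 ff 1.2
yaw 1.6457 zdir [ 0.018 -0.003 -1.   ] zdir_chest [ 0.018 -0.004 -1.   ]
```

In the tool's units: 0.138 m is 5.52, 0.13 m is 5.2.

```bash
python3 steer.py '1,0,0.64,-0.24,0,0,0 | 1,0,1.32,-0.4,0,0,0 | 1,0,1.92,-0.44,0,0,0 | 1,0,2.56,-0.44,0,0,0 | 1,0,3.2,-0.36,0,0,0 | 1,0,3.84,-0.24,0,0,0 | 1,0,4.36,-0.16,0,0,0 | 1,0,4.88,-0.08,0,0,0 | 1,0,5.2,0,0,0,0 | 1,0,5.52,0,0,0,0' >/dev/null; python3 st.py; python3 snap.py l1
python3 - <<'E'
from h import *
a=cv2.imread("pics/l1.png")
b=cv2.resize(r.snapshot("scene")[120:290,180:407,::-1],(560,420),interpolation=cv2.INTER_CUBIC)
cv2.imwrite("pics/l1m.png",cv2.resize(np.hstack([a,b]),(800,300),interpolation=cv2.INTER_AREA))
E
```

```text
8.15 tcp [0.7041 0.0703 0.213 ] chest [126.8   2.8 213. ] q [ 0.12  0.89 -0.64  1.3   0.55  1.11 -0.5 ] F [-0.7  0.7  1.4] op 0.999 ff 0.0
yaw 1.6479 zdir [ 0.01  -0.004 -1.   ] zdir_chest [ 0.009 -0.005 -1.   ]
8.2 [0.7056 0.0705 0.2135] [-0.0764  0.9971 -0.0042] [ 0.015 -0.023 -0.009  0.032 -0.003 -0.016 -0.017]
```

View pics/l1m.png

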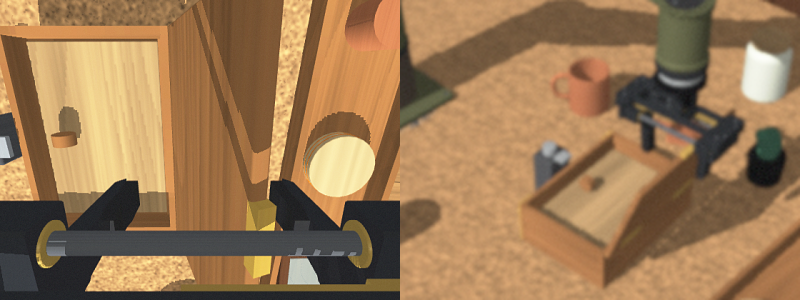

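The lid stands fully open between the fingers, with no load on them. The flap and its tab can be seen at (64,138) in the wrist half. Next I go up, over and turn back.

```bash
python3 steer.py '1,0,0,-2,0,0,0 | 1,0,0,-3.6,0,0,0 | 1,0,-0.8,-4,0,0,0.15 | 1,-0.12,-2.8,-4,0,0,0.3 | 0.6,-0.12,-4.8,-4,0,0,0.45 | 0.6,-0.12,-6.96,-4,0,0,0.6 | 0.6,-0.12,-6.96,-4,0,0,0.75 | 0.6,-0.12,-6.96,-4,0,0,0.9 | 0.6,-0.12,-6.96,-4,0,0,1.05 | 0.6,-0.12,-6.96,-4,0,0,1.2' >/dev/null; python3 st.py;python3 snap.py f1; python3 steer.py '0.6,0,0,1.2,0,0,0.15 | 0.6,0,0,2.4,0,0,0.3 | 0.6,0,0,2.4,0,0,0.37 | 0.6,0,0,2.4,0,0,0.37' >/dev/null; python3 st.py; python3 snap.py f2
python3 - <<'E'
from st import *; import pickle
for n in("f1","f2"):
    c=pickle.load(open(f"pics/{n}.pkl","rb")); print(proj(ch2w([-.046,0,.082]),c),proj(ch2w([-.046,0,.0685]),c))
cv2.imwrite("pics/f12.png",cv2.resize(np.hstack([cv2.imread("pics/f1.png"),cv2.imread("pics/f2.png")]),(800,300),interpolation=cv2.INTER_AREA))
E
```

```text
9.25 tcp [0.5297 0.0542 0.3128] chest [-48.4   0.9 312.8] q [ 0.07  0.49 -0.41  1.75  0.24  0.94 -1.57] F [-1.1 -0.1 -0.1] op 0.599 ff 0.0
yaw 0.4405 zdir [ 0.013 -0.003 -1.   ] zdir_chest [ 0.013 -0.004 -1.   ]
9.3 [0.5298 0.0543 0.3129] [0.9067 0.4217 0.0106] [ 0.024  0.008 -0.047 -0.006  0.042  0.011  0.256]
9.7 tcp [0.5304 0.0542 0.2519] chest [-47.6   0.9 251.9] q [-0.01  0.55 -0.28  1.83  0.22  0.77 -1.9 ] F [-0.1 -0.1  0.4] op 0.598 ff 0.0
yaw 0.0793 zdir [ 0.011 -0.003 -1.   ] zdir_chest [ 0.011 -0.004 -1.   ]
9.75 [0.531  0.0544 0.2526] [0.9967 0.0804 0.0123] [ 0.009 -0.012 -0.012 -0.015  0.003  0.004  0.002]
[[285.6882 172.4745]] [[285.5958 170.2441]]
[[285.9277 184.921 ]] [[285.8653 181.8284]]
```

View pics/f12.png

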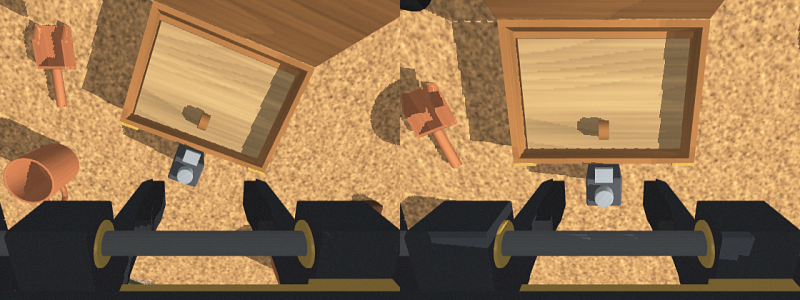

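The tab appears at about (284,169) in f1 and (286,182) in f2, within 2 px of the prediction. I go down and grip it.

```bash
python3 st.py c -.046 0 .0595 | tail -1; python3 steer.py '0.6,0.16,0.04,2,0,0,0 | 0.6,0.16,0.04,4,0,0,0 | 0.6,0.16,0.04,6,0,0,0 | 0.6,0.16,0.04,7.2,0,0,0 | 0.6,0.16,0.04,7.2,0,0,0' >/dev/null; python3 st.py c -.046 0 .059
```

```text
tool delta [-0.0013  0.0003  0.1931]
10.25 tcp [0.5355 0.0531 0.0697] chest [-42.7  -0.7  69.7] q [-0.09  0.84 -0.15  1.96  0.35  0.36 -2.01] F [-1.5 -0.4 -0.5] op 0.594 ff 0.0
yaw 0.0799 zdir [ 0.007 -0.003 -1.   ] zdir_chest [ 0.006 -0.003 -1.   ]
tool delta [-0.0034 -0.0007  0.0107]
```

In the tool's units: 0.01 m is 0.4, -0.003 m is -0.12.

```bash
python3 steer.py '0.6,-0.12,-0.04,0.4,0,0,0 | 0.6,-0.12,-0.04,0.4,0,0,0 | 0,-0.12,-0.04,0.4,0,0,0 | 0,-0.12,-0.04,0.4,0,0,0 | 0,-0.12,-0.04,0.4,0,0,0 | 0,-0.12,-0.04,0.4,0,0,0 | 0,-0.12,-0.04,0.4,0,0,0' 25 >/dev/null; python3 st.py
```

```text
10.95 tcp [0.535  0.0538 0.0628] chest [-43.1   0.1  62.8] q [-0.1   0.85 -0.14  1.97  0.35  0.33 -2.02] F [-0.6  1.6  0.3] op 0.172 ff 1.4
yaw 0.0767 zdir [ 0.013 -0.002 -1.   ] zdir_chest [ 0.013 -0.003 -1.   ]
```

In the tool's units: -0.064 m is -2.56, -0.05 m is -2.

```bash
python3 steer.py '0,0,0,0,0,0,0 | 0,0.08,0,-0.36,0,0,0 | 0,0.16,0,-0.72,0,0,0 | 0,0.44,0,-1.4,0,0,0 | 0,0.8,0,-2,0,0,0 | 0,1.28,0,-2.56,0,0,0 | 0,1.28,0,-2.56,0,0,0' >/dev/null; python3 st.py
```

```text
11.65 tcp [0.5683 0.057  0.129 ] chest [ -9.7   0.6 129. ] q [-0.05  0.77 -0.22  1.84  0.31  0.54 -1.97] F [ 1.7  1.5 -0.8] op 0.157 ff 25.0
yaw 0.0762 zdir [ 0.017 -0.001 -1.   ] zdir_chest [ 0.017 -0.002 -1.   ]
```

```bash
python3 steer.py '0,0.52,0,-0.48,0,0,0 | 0,1.16,0,-0.88,0,0,0 | 0,1.8,0,-1.2,0,0,0 | 0,2.52,0,-1.4,0,0,0 | 0,3.24,0,-1.48,0,0,0 | 0,3.24,0,-1.48,0,0,0' >/dev/null; python3 st.py
python3 steer.py '0,0.4,0,0,0,0,0 | 0,0.76,0,0,0,0,0 | 0,0.76,0,0,0,0,0' >/dev/null; python3 st.py
```

```text
12.25 tcp [0.6459 0.0631 0.1645] chest [ 68.1   0.4 164.5] q [-0.03  0.81 -0.26  1.57  0.27  0.79 -1.89] F [0.2 1.1 0.2] op 0.156 ff 25.0
yaw 0.0766 zdir [ 0.011 -0.002 -1.   ] zdir_chest [ 0.011 -0.003 -1.   ]
12.55 tcp [0.6635 0.0645 0.1644] chest [ 85.8   0.4 164.4] q [-0.03  0.83 -0.26  1.5   0.26  0.83 -1.88] F [-0.3  1.8 -1.6] op 0.156 ff 25.0
yaw 0.0771 zdir [ 0.01  -0.002 -1.   ] zdir_chest [ 0.01  -0.003 -1.   ]
```

```bash
python3 steer.py '0,0.28,0,0,0,0,0 | 0,0.28,0,0,0,0,0' >/dev/null; python3 st.py|head -1;python3 steer.py '0,0.16,0,0.04,0,0,0 | 0,0.16,0,0.04,0,0,0' >/dev/null; python3 st.py|head -1;python3 steer.py '0,0.12,0,0.04,0,0,0 | 0,0.12,0,0.04,0,0,0' >/dev/null; python3 st.py|head -1
```

```text
12.75 tcp [0.6703 0.065  0.1639] chest [ 92.6   0.3 163.9] q [-0.03  0.84 -0.26  1.48  0.26  0.85 -1.88] F [-3.8  3.2 -6.3] op 0.158 ff 25.0
12.95 tcp [0.6751 0.0654 0.1633] chest [ 97.4   0.3 163.3] q [-0.04  0.85 -0.26  1.47  0.26  0.85 -1.88] F [-3.1  3.4 -6.7] op 0.154 ff 25.0
13.15 tcp [0.6785 0.0656 0.1627] chest [100.9   0.3 162.7] q [-0.04  0.85 -0.26  1.46  0.26  0.86 -1.87] F [-3.5  3.4 -6.7] op 0.156 ff 25.0
```

In the tool's units: -0.14 m is -5.6, -0.12 m is -4.8.

```bash
python3 steer.py '0.5,0,0,0,0,0,0 | 0.5,-0.04,0,0,0,0,0 | 0.5,-0.04,0,-1.6,0,0,0 | 0.5,-0.08,0,-3.2,0,0,0 | 0.5,-0.4,0,-4.8,0,0,0 | 0.5,-1.2,0,-5.6,0,0,0 | 0.5,-2.4,0,-5.6,0,0,0' >/dev/null; python3 st.py w .458 -.3747 .2; python3 snap.py g1
python3 - <<'E'
from st import *; import pickle
c=pickle.load(open("pics/g1.pkl","rb"))
E
```

```text
13.85 tcp [0.6216 0.0606 0.3077] chest [ 43.7  -0.2 307.7] q [-0.01  0.61 -0.3   1.5   0.21  1.03 -1.85] F [-0.6 -0.3  0.1] op 0.499 ff 0.0
yaw 0.0745 zdir [ 0.026 -0.001 -1.   ] zdir_chest [ 0.026 -0.003 -1.   ]
tool delta [-0.1982  0.4216  0.1039]
13.9 [0.6136 0.0595 0.3054] [0.997  0.076  0.0137] [-0.009  0.068  0.007 -0.064  0.004  0.068  0.023]
```

```bash
python3 steer.py '0.6,-7.92,16.8,0,0,-0.012,-0.345 | 0.6,-7.92,16.8,0,0,-0.012,-0.345 | 0.6,-7.92,16.8,0,0,-0.012,-0.345 | 0.6,-7.92,16.8,0,0,-0.012,-0.345 | 0.6,-7.92,16.8,0,0,-0.012,-0.345 | 0.6,-7.92,16.8,2,0,-0.012,-0.345 | 0.6,-7.92,16.8,4,0,-0.012,-0.345 | 0.6,-7.92,16.8,5.2,0,-0.012,-0.345 | 0.6,-7.92,16.8,6.4,0,-0.012,-0.345 | 0.6,-7.92,16.8,6.4,0,-0.012,-0.345' >/dev/null; python3 st.py w .458 -.3747 .013; python3 snap.py g2
python3 - <<'E'
from seg import *
im,c=ld("g2"); h=cv2.cvtColor(cv2.GaussianBlur(im,(5,5),0),cv2.COLOR_BGR2HSV).astype(int);H,S,V=h[...,0],h[...,1],h[...,2]
pc=proj([[.458,-.3747,.026],[.398,-.40,.026],[.52,-.347,.026]],c); print(pc)
k=blobs((S<122)&(V>165),(200,20,400,300)); print(cv2.minAreaRect(k),onplane(cv2.boxPoints(cv2.minAreaRect(k)),c,.026))
k=blobs((H<14)&(V<120)&(S>134),(200,0,400,300)); print(cv2.minAreaRect(k),onplane(cv2.boxPoints(cv2.minAreaRect(k)),c,.026))
E
```

```text
14.9 tcp [ 0.4601 -0.3617  0.1605] chest [-151.4 -408.   160.5] q [ 0.78  0.75 -0.34  1.77  0.38  0.68 -0.93] F [ 0.1 -0.6  0. ] op 0.598 ff 0.0
yaw 0.4197 zdir [ 0.005 -0.01  -1.   ] zdir_chest [ 0.004 -0.01  -1.   ]
tool delta [-0.0073  0.0094  0.1476]
14.95 [ 0.4528 -0.3668  0.1539] [ 0.9163  0.4003 -0.0104] [-0.019 -0.044  0.021  0.035 -0.052  0.142 -0.053]
[[296.9143 202.7683]
 [294.7594 270.0987]
 [297.7152 122.2578]]
((296.4999694824219, 226.49996948242188), (84.99998474121094, 24.999996185302734), 90.0) [[ 0.4687 -0.3577  0.026 ]
 [ 0.4774 -0.3772  0.026 ]
 [ 0.4043 -0.4116  0.026 ]
 [ 0.395  -0.3904  0.026 ]]
((295.0, 152.0), (58.0, 28.0), 90.0) [[ 0.514  -0.3349  0.026 ]
 [ 0.5232 -0.3556  0.026 ]
 [ 0.4798 -0.376   0.026 ]
 [ 0.4701 -0.3543  0.026 ]]
```

```bash
python3 st.py w .459 -.3732 .012|tail -1; python3 steer.py '0.6,0.12,0.32,2,-0.01,0,-0.015 | 0.6,0.12,0.32,4,-0.01,0,-0.015 | 0.6,0.12,0.32,5,-0.01,0,-0.015 | 0.6,0.12,0.32,5,-0.01,0,-0.015' >/dev/null; python3 st.py w .459 -.3732 .012
```

```text
tool delta [0.0046 0.0077 0.1419]
15.35 tcp [ 0.4645 -0.3647  0.0327] chest [-147.2 -411.3   32.7] q [ 0.72  0.95 -0.24  1.81  0.49  0.44 -1.  ] F [ 0.2  0.4 -0.1] op 0.595 ff 0.0
yaw 0.4365 zdir [ 0.001 -0.013 -1.   ] zdir_chest [ 0.    -0.013 -1.   ]
tool delta [-0.0085  0.0051  0.0208]
```

```bash
python3 steer.py '0.6,-0.32,0.2,0.4,0.012,0,0.008 | 0.6,-0.32,0.2,0.8,0.012,0,0.008 | 0.6,-0.32,0.2,0.8,0.012,0,0.008' >/dev/null; python3 st.py w .459 -.3732 .012
```

```text
15.65 tcp [ 0.4608 -0.3742  0.0157] chest [-151.7 -420.5   15.7] q [ 0.74  0.98 -0.23  1.79  0.49  0.43 -0.99] F [-0.1  0.1  0.1] op 0.599 ff 0.0
yaw 0.4269 zdir [ 0.001 -0.005 -1.   ] zdir_chest [ 0.    -0.005 -1.   ]
tool delta [-0.0012 -0.0017  0.0037]
```

```bash
python3 steer.py '0.6,0,-0.04,0.12,0.003,0,0 | 0,0,-0.04,0.12,0.003,0,0 | 0,0,-0.04,0.12,0.003,0,0 | 0,0,-0.04,0.12,0.003,0,0 | 0,0,-0.04,0.12,0.003,0,0 | 0,0,-0.04,0.12,0.003,0,0' 25 >/dev/null; python3 st.py; python3 steer.py '0,0,0,0,0,0,0 | 0,0,0,-0.8,0,0,0 | 0,0,0,-2.4,0,0,0 | 0,0,0,-4,0,0,0 | 0,0,0,-5.6,0,0,0' >/dev/null; python3 st.py c -.004 -.022 .16
```

```text
16.25 tcp [ 0.4609 -0.3719  0.0128] chest [-151.4 -418.2   12.8] q [ 0.73  0.98 -0.23  1.79  0.49  0.42 -0.99] F [-0.7  0.7  2.8] op 0.289 ff 25.0
yaw 0.4287 zdir [-0.001 -0.001 -1.   ] zdir_chest [-0.001 -0.001 -1.   ]
16.75 tcp [ 0.4602 -0.3716  0.1535] chest [-152.1 -417.8  153.5] q [ 0.81  0.77 -0.36  1.74  0.39  0.7  -0.91] F [-0.6 -0.4 -1.7] op 0.289 ff 25.0
yaw 0.4289 zdir [-0.002 -0.    -1.   ] zdir_chest [-0.002  0.    -1.   ]
tool delta [ 0.2742 -0.3217 -0.0068]
```

In the tool's units: -0.325 m is -13, 0.276 m is 11.04.

```bash
python3 steer.py '0,11.04,-13,-0.4,0,0,0.348 | 0,11.04,-13,-0.4,0,0,0.348 | 0,11.04,-13,-0.4,0,0,0.348 | 0,11.04,-13,-0.4,0,0,0.348 | 0,11.04,-13,-0.4,0,0,0.348 | 0,11.04,-13,-0.4,0,0,0.348 | 0,11.04,-13,-0.4,0,0,0.348 | 0,11.04,-13,-0.4,0,0,0.348 | 0,11.04,-13,-0.4,0,0,0.348 | 0,11.04,-13,-0.4,0,0,0.348' >/dev/null; python3 st.py c -.004 -.018 .03;  python3 - <<'E'
from h import *
cv2.imwrite("pics/h1.png",r.snapshot("scene")[:,:,::-1]); cv2.imwrite("pics/h1t.png",r.snapshot("top")[:,:,::-1])
E
```

```text
17.75 tcp [0.5775 0.0455 0.162 ] chest [ -1.5 -11.7 162. ] q [-0.05  0.73 -0.18  1.78  0.19  0.65 -1.82] F [-0.3  0.7 -0.5] op 0.29 ff 25.0
yaw 0.0896 zdir [ 0.     0.004 -1.   ] zdir_chest [ 0.001  0.004 -1.   ]
tool delta [-0.0027  0.0068  0.132 ]
```

In the tool's units: 0.115 m is 4.6, 0.1 m is 4.

```bash
python3 steer.py '0,-0.08,0.24,1.2,0,0,0.007 | 0,-0.08,0.24,2.8,0,0,0.007 | 0,-0.08,0.24,4,0,0,0.007 | 0,-0.08,0.24,4.6,0,0,0.007 | 0,-0.08,0.24,4.6,0,0,0.007' >/dev/null; python3 st.py c -.004 -.018 .021
```

```text
18.35 tcp [0.5734 0.0303 0.0453] chest [ -6.7 -26.4  45.3] q [-0.07  0.91 -0.12  1.84  0.24  0.4  -1.86] F [-0.   0.9 -1.3] op 0.293 ff 25.0
yaw 0.0718 zdir [-0.005 -0.002 -1.   ] zdir_chest [-0.005 -0.002 -1.   ]
tool delta [ 0.0028 -0.0085  0.0243]
```

In the tool's units: -0.0085 m is -0.34, 0.017 m is 0.68.

```bash
python3 steer.py '0,0.12,-0.34,0,0,0,-0.009 | 0,0.12,-0.34,0.4,0,0,-0.009 | 0,0.12,-0.34,0.68,0,0,-0.009 | 0,0.12,-0.34,0.68,0,0,-0.009 | 0,0.12,-0.34,0.68,0,0,-0.009' >/dev/null; python3 st.py c -.004 -.018 .021
```

```text
18.85 tcp [0.5774 0.0407 0.0301] chest [ -1.9 -16.4  30.1] q [-0.09  0.94 -0.11  1.84  0.24  0.38 -1.87] F [-0.1  0.6 -1.6] op 0.291 ff 25.0
yaw 0.0826 zdir [-0.001 -0.001 -1.   ] zdir_chest [-0.001 -0.001 -1.   ]
tool delta [-0.0021  0.0016  0.0091]
```

In the tool's units: 0.007 m is 0.28, 0.004 m is 0.16.

```bash
python3 steer.py '0,-0.08,0.04,0.16,0,0,0 | 0,-0.08,0.04,0.28,0,0,0 | 0,-0.08,0.04,0.28,0,0,0' >/dev/null; python3 st.py |head -1;python3 steer.py '0,0,0,0.06,0,0,0 | 0,0,0,0.06,0,0,0 | 0,0,0,0.06,0,0,0' >/dev/null; python3 st.py |head -1
```

```text
19.15 tcp [0.5751 0.0396 0.0227] chest [ -4.3 -17.3  22.7] q [-0.09  0.95 -0.1   1.84  0.25  0.36 -1.87] F [ 0.1 -0.2 -1.3] op 0.289 ff 25.0
19.45 tcp [0.5756 0.0398 0.0216] chest [ -3.8 -17.1  21.6] q [-0.09  0.95 -0.1   1.84  0.25  0.36 -1.87] F [-0.3 -0.1 -0.9] op 0.292 ff 25.0
```

In the tool's units: 0.0015 m is 0.06.

```bash
python3 steer.py '0,0,0,0.06,0,0,0 | 0,0,0,0.06,0,0,0 | 0,0,0,0.06,0,0,0' >/dev/null; python3 st.py |head -1
```

```text
19.75 tcp [0.5758 0.0398 0.0208] chest [ -3.6 -17.2  20.8] q [-0.09  0.96 -0.1   1.84  0.25  0.36 -1.87] F [-1.6 -0.2  5.2] op 0.294 ff 25.0
```

In the tool's units: -0.16 m is -6.4, -0.18 m is -7.2.

```bash
python3 steer.py '0.5,0,0,0,0,0,0 | 0.5,0,0,0,0,0,0 | 0.5,0,0,0,0,0,0 | 0.5,0,0,-0.8,0,0,0 | 0.5,0,0,-2.4,0,0,0 | 0.5,0,0,-4.4,0,0,0 | 0.5,0,0,-6.4,0,0,0 | 0.5,0,0,-7.2,0,0,0' >/dev/null; python3 st.py w .483 .3117 .16; python3 snap.py p1
python3 - <<'E'
from seg import *; from st import *
im,c=ld("p1"); h=cv2.cvtColor(cv2.GaussianBlur(im,(5,5),0),cv2.COLOR_BGR2HSV).astype(int);H,S,V=h[...,0],h[...,1],h[...,2]
print(proj(ch2w(np.array([[.07,-.117,.034],[.07,.117,.034],[-.004,-.017,.034],[-.07,-.017,.034],[.06,-.017,.034]])),c).round())
E
```

```text
20.55 tcp [0.578  0.0402 0.2047] chest [ -1.4 -16.9 204.7] q [-0.04  0.67 -0.19  1.75  0.18  0.73 -1.81] F [ 0.7  0.3 -0.3] op 0.503 ff 0.0
yaw 0.0824 zdir [ 0.006  0.    -1.   ] zdir_chest [ 0.006 -0.    -1.   ]
tool delta [-0.0726 -0.2784  0.0443]
20.6 [0.5789 0.0403 0.2062] [0.9966 0.0822 0.009 ] [-0.009  0.058  0.014  0.031  0.018 -0.097 -0.018]
[[397. 109.]
 [137. 108.]
 [286. 188.]
 [286. 251.]
 [286. 120.]]
```

In the tool's units: -0.279 m is -11.16, -0.073 m is -2.92.

```bash
python3 steer.py '0.5,-2.92,-11.16,1.6,0,0,-0.348 | 0.5,-2.92,-11.16,1.6,0,0,-0.348 | 0.5,-2.92,-11.16,1.6,0,0,-0.348 | 0.5,-2.92,-11.16,1.6,0,0,-0.348 | 0.5,-2.92,-11.16,1.6,0,0,-0.348 | 0.5,-2.92,-11.16,1.6,0,0,-0.348 | 0.5,-2.92,-11.16,1.6,0,0,-0.348 | 0.5,-2.92,-11.16,1.6,0,0,-0.348 | 0.5,-2.92,-11.16,1.6,0,0,-0.348' >/dev/null; python3 snap.py s1; python3 st.py w .483 .3117 .016
python3 - <<'E'
from seg import *
im,c=ld("s1"); h=cv2.cvtColor(cv2.GaussianBlur(im,(5,5),0),cv2.COLOR_BGR2HSV).astype(int);H,S,V=h[...,0],h[...,1],h[...,2]
k=blobs((H<=13)&(V>90)&(S>120),(200,0,400,300)); m=np.zeros(H.shape,np.uint8); cv2.drawContours(m,[k],-1,1,-1)
for v in range(k[:,0,1].min(),k[:,0,1].max()+1,14):
    u=np.where(m[v])[0]; print(v,u.min(),u.max(),onplane([[u.min(),v],[u.max()+1,v]],c,.02).mean(0))
print(proj([[.483,.3117,.02],[.4406,.2922,.02],[.5614,.3474,.017]],c))
E
```

```text
21.55 [0.4808 0.3096 0.1598] [ 0.9099  0.4147 -0.0018] [ 0.009 -0.004 -0.002 -0.005 -0.003 -0.    -0.001]
21.55 tcp [0.4808 0.3096 0.1598] chest [-76.4 259.5 159.8] q [-0.53  0.73 -0.22  1.8   0.24  0.64 -2.03] F [ 0.1  0.1 -0.2] op 0.502 ff 0.0
yaw 0.4277 zdir [-0.001 -0.003 -1.   ] zdir_chest [-0.001 -0.002 -1.   ]
tool delta [ 0.0031 -0.0013  0.1437]
83 252 313 [0.5619 0.3492 0.02  ]
97 252 314 [0.5525 0.3445 0.02  ]
111 252 315 [0.5428 0.3396 0.02  ]
125 252 314 [0.5325 0.3354 0.02  ]
139 252 314 [0.5221 0.3307 0.02  ]
153 252 314 [0.5115 0.3259 0.02  ]
167 253 313 [0.5006 0.3209 0.02  ]
181 275 287 [0.4888 0.3174 0.02  ]
195 275 292 [0.4782 0.3103 0.02  ]
209 275 287 [0.4655 0.3069 0.02  ]
223 276 288 [0.4538 0.3007 0.02  ]
237 276 291 [0.442  0.2938 0.02  ]
[[284.7761 189.5397]
 [284.9487 238.9688]
 [284.8185  84.7905]]
```

In the tool's units: 0.143 m is 5.72, 0.14 m is 5.6.

```bash
python3 steer.py '0.5,0.08,-0.08,2,0,0,0 | 0.5,0.08,-0.08,4,0,0,0 | 0.5,0.08,-0.08,5.6,0,0,0 | 0.5,0.08,-0.08,5.72,0,0,0 | 0.5,0.08,-0.08,5.72,0,0,0' >/dev/null; python3 st.py w .483 .3122 .0155
```

```text
22.05 tcp [0.4812 0.3131 0.017 ] chest [-75.8 262.9  17. ] q [-0.58  0.96 -0.13  1.85  0.31  0.35 -2.09] F [ 0.8  0.3 -0.2] op 0.501 ff 0.0
yaw 0.4289 zdir [-0.002 -0.002 -1.   ] zdir_chest [-0.002 -0.002 -1.   ]
tool delta [0.0013 0.0015 0.0015]
```

```bash
python3 steer.py '0,0.04,0.04,0.04,0,0,0 | 0,0.04,0.04,0.04,0,0,0 | 0,0.04,0.04,0.04,0,0,0 | 0,0.04,0.04,0.04,0,0,0 | 0,0.04,0.04,0.04,0,0,0 | 0,0.04,0.04,0.04,0,0,0' 35 >/dev/null; python3 st.py|head -1; python3 steer.py '0,0,0,0,0,0,0 | 0,0,0,-0.8,0,0,0 | 0,0,0,-2,0,0,0 | 0,0,0,-4,0,0,0 | 0,0,0,-6,0,0,0 | 0,0,0,-6,0,0,0' >/dev/null; python3 st.py c -.02 .05 .165; python3 snap.py s2;  python3 - <<'E'
from seg import *
im,c=ld("s2"); h=cv2.cvtColor(cv2.GaussianBlur(im,(5,5),0),cv2.COLOR_BGR2HSV).astype(int);H,S,V=h[...,0],h[...,1],h[...,2]
k=blobs((H<=13)&(V>90)&(S>120),(200,0,400,300)); print(cv2.boundingRect(k), cv2.minAreaRect(k))
s=r.get_state();T=R.from_quat(s["eef_rot"]);
for dz in(0,.005,.01,.02): # scoop front rim (z=17mm, 83 mm ahead of the grasp) if held level/drooping
    print(dz,proj(s["tool_pos"]+T.apply([.083,0,-.001+dz]),c))
E
```

```text
22.65 tcp [0.4826 0.314  0.0169] chest [-74.3 263.6  16.9] q [-0.58  0.96 -0.13  1.85  0.31  0.35 -2.09] F [-0.5 -1.4  6.2] op 0.166 ff 34.9
23.25 tcp [0.4854 0.3169 0.1722] chest [-71.3 266.3 172.2] q [-0.52  0.72 -0.23  1.78  0.25  0.66 -2.03] F [ 1.1  0.8 -1.8] op 0.168 ff 34.9
yaw 0.4305 zdir [ 0.009  0.007 -1.   ] zdir_chest [ 0.009  0.006 -1.   ]
tool delta [-0.0259  0.2208  0.0063]
23.3 [0.4838 0.3154 0.1691] [0.9087 0.4174 0.0055] [-0.008  0.072  0.021  0.06   0.007 -0.014 -0.005]
(225, 76, 129, 224) ((288.20135498046875, 188.12303161621094), (128.12152099609375, 222.3634033203125), 1.0139787197113037)
0 [[287.6438  91.778 ]]
0.005 [[287.596   92.1256]]
0.01 [[287.5514  92.451 ]]
0.02 [[287.47    93.0434]]
```

Run:
```python
from seg import *
im,c=ld("s2"); h=cv2.cvtColor(cv2.GaussianBlur(im,(3,3),0),cv2.COLOR_BGR2HSV).astype(int);H,S,V=h[...,0],h[...,1],h[...,2]
m=(H<=13)&(V>90)&(S>120)
for v in range(60,270,10):
    u=np.where(m[v,200:380])[0]+200; print(v,(u.min(),u.max(),len(u)) if len(u) else None, end=";")
# scene crop
s=r.get_state(); C=cam("scene"); p=proj(s["tool_pos"],C)[0]; print(p)
im=r.snapshot("scene")[:,:,::-1]; x,y=map(int,p); a=cv2.resize(im[max(y-55,0):y+50,x-70:x+70],(800,600),interpolation=cv2.INTER_CUBIC); cv2.imwrite("pics/s2s.png",a)
```

```text
60 None;70 None;80 (np.int64(229), np.int64(350), 120);90 (np.int64(228), np.int64(350), 123);100 (np.int64(228), np.int64(350), 123);110 (np.int64(227), np.int64(351), 125);120 (np.int64(226), np.int64(351), 126);130 (np.int64(226), np.int64(352), 127);140 (np.int64(225), np.int64(352), 128);150 (np.int64(225), np.int64(352), 128);160 (np.int64(225), np.int64(351), 127);170 (np.int64(225), np.int64(351), 127);180 (np.int64(226), np.int64(350), 125);190 (np.int64(226), np.int64(349), 124);200 (np.int64(226), np.int64(349), 124);210 (np.int64(227), np.int64(348), 122);220 (np.int64(227), np.int64(346), 120);230 (np.int64(228), np.int64(345), 118);240 (np.int64(228), np.int64(345), 118);250 (np.int64(270), np.int64(303), 34);260 (np.int64(270), np.int64(301), 32);[331.6582 154.4179]
```

In the tool's units: -0.026 m is -1.04, 0.22 m is 8.8.

```bash
python3 steer.py '0,-1.04,8.8,0,0,0,0.349 | 0,-1.04,8.8,0,0,0,0.349 | 0,-1.04,8.8,0,0,0,0.349 | 0,-1.04,8.8,0,0,0,0.349 | 0,-1.04,8.8,0,0,0,0.349 | 0,-1.04,8.8,0,0,0,0.349 | 0,-1.04,8.8,0,0,0,0.349 | 0,-1.04,8.8,0,0,0,0.349' >/dev/null; python3 st.py c -.02 .05 .06
```

```text
24.15 tcp [0.5491 0.1052 0.165 ] chest [-24.9  50.2 165. ] q [-0.17  0.71 -0.18  1.84  0.19  0.62 -1.95] F [ 1.1  0.  -1.8] op 0.168 ff 34.9
yaw 0.0846 zdir [-0.004  0.    -1.   ] zdir_chest [-0.004  0.    -1.   ]
tool delta [0.0052 0.0003 0.105 ]
```

```bash
python3 steer.py '0,0.16,0,1.2,0,0,0.003 | 0,0.16,0,2.8,0,0,0.003 | 0,0.16,0,4.2,0,0,0.003 | 0,0.16,0,4.8,0,0,0.003 | 0,0.16,0,5,0,0,0.003 | 0,0.16,0,5,0,0,0.003 | 0,0.16,0,5,0,0,0.003' >/dev/null; python3 st.py c -.02 .05 .025
```

```text
24.85 tcp [0.5554 0.1041 0.0424] chest [-18.8  48.6  42.4] q [-0.2   0.91 -0.11  1.88  0.25  0.36 -1.99] F [-0.8 -0.1 -1. ] op 0.171 ff 34.9
yaw 0.0791 zdir [ 0.002  0.    -1.   ] zdir_chest [ 0.002 -0.    -1.   ]
tool delta [-0.0013 -0.0014  0.0174]
```

```bash
python3 steer.py '0,-0.04,-0.04,0.24,0,0,0 | 0,-0.04,-0.04,0.48,0,0,0 | 0,-0.04,-0.04,0.56,0,0,0 | 0,-0.04,-0.04,0.56,0,0,0' >/dev/null; python3 st.py |head -1;python3 steer.py '0,0,0,0.06,0,0,0 | 0,0,0,0.06,0,0,0 | 0,0,0,0.06,0,0,0' >/dev/null; python3 st.py |head -1
```

```text
25.25 tcp [0.553  0.1043 0.0268] chest [-21.1  49.   26.8] q [-0.21  0.94 -0.1   1.88  0.25  0.33 -2.  ] F [ 0.5 -0.4 -1.4] op 0.168 ff 34.9
25.55 tcp [0.5534 0.1044 0.0257] chest [-20.7  49.1  25.7] q [-0.21  0.94 -0.1   1.88  0.25  0.33 -2.  ] F [-0.1  0.7 -0.7] op 0.171 ff 34.9
```

In the tool's units: 0.001 m is 0.04.

```bash
python3 steer.py '0,0,0,0.04,0,0,0 | 0,0,0,0.04,0,0,0 | 0,0,0,0.04,0,0,0' >/dev/null; python3 st.py |head -1;python3 steer.py '0,0,0,0.04,0,0,0 | 0,0,0,0.04,0,0,0 | 0,0,0,0.04,0,0,0' >/dev/null; python3 st.py |head -1
```

```text
25.85 tcp [0.5532 0.1044 0.0252] chest [-20.9  49.1  25.2] q [-0.21  0.94 -0.1   1.88  0.25  0.33 -2.  ] F [-1.2 -0.9  5.4] op 0.167 ff 34.9
26.15 tcp [0.5529 0.1044 0.0247] chest [-21.2  49.   24.7] q [-0.21  0.94 -0.1   1.89  0.25  0.33 -2.  ] F [-3.8 -0.5 11.4] op 0.17 ff 34.9
```

```bash
python3 steer.py '0,0,0,-0.04,0,0,0 | 0.4,0,0,-0.04,0,0,0 | 0.4,0,0,-0.04,0,0,0 | 0.4,0,0,-0.04,0,0,0 | 0.4,0,0,-0.8,0,0,0 | 0.4,0,0,-2.4,0,0,0 | 0.4,0,0,-4.4,0,0,0 | 0.4,0,0,-6.4,0,0,0 | 0.4,-2,0,-8,0,0,0 | 0.4,-3.2,0,-9.2,0,0,0' >/dev/null; python3 steer.py '0.4,-0.8,0.8,0,0,0,0 | 0.4,-0.8,0.8,0,0,0,0 | 0.4,-0.8,0.8,0,0,0,0' >/dev/null; python3 st.py; python3 snap.py z1
python3 - <<'E'
from h import *
a=cv2.imread("pics/z1.png")[:,60:500]; s=r.snapshot("scene")[:,:,::-1]; t=r.snapshot("top")[:,:,::-1]
cv2.imwrite("pics/zt.png",t)
b=cv2.resize(s[130:290,200:400],(400,320),interpolation=cv2.INTER_CUBIC); 
out=np.zeros((600,800,3),np.uint8); out[:380,:400]=cv2.resize(a,(400,380)); out[:320,400:]=b
out[380:,:]=0; u=cv2.resize(t[90:310,140:440],(300,220)); out[380:,:300]=u; out[320:600,400:774]=cv2.resize(s[130:410,50:424],(374,280))
cv2.imwrite("pics/fin.png",out)
E
```

```text
27.45 tcp [0.4601 0.0769 0.2494] chest [-115.9   29.1  249.4] q [-0.12  0.47 -0.22  2.01  0.16  0.67 -1.93] F [-0.4  0.5 -0.7] op 0.402 ff 0.0
yaw 0.0777 zdir [-0.    -0.001 -1.   ] zdir_chest [-0.    -0.001 -1.   ]
27.5 [0.4605 0.0775 0.2492] [ 0.9969  0.0784 -0.0004] [-0.009  0.019 -0.006 -0.015  0.     0.     0.001]
```

View pics/fin.png

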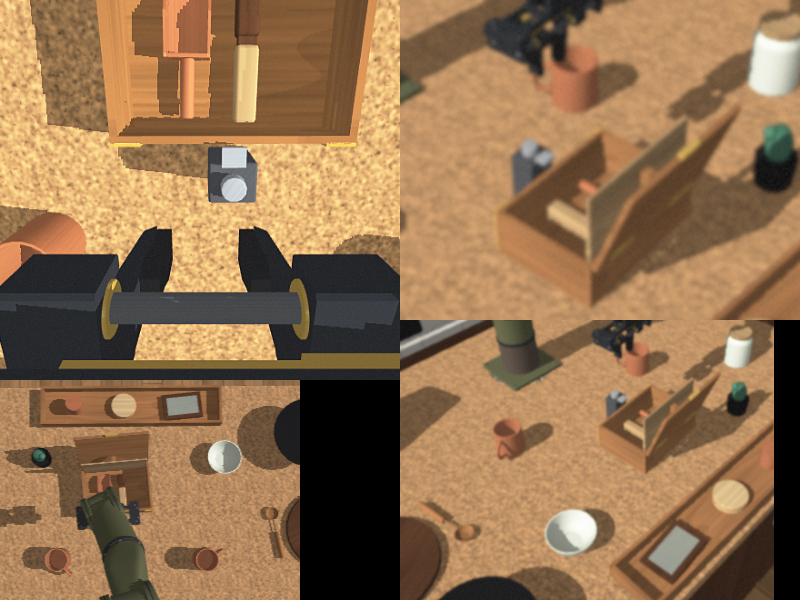

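The final view shows the scoop (wrist half, (187,60)) and the muddler (246,60) lying flat on the lower floor. The lid and flap stand open and the other things are where they were.

```bash
python3 -c "
from plant import r
print(r.finish_job())"
```

```text
the job is handed in; nothing more can be done
None
```

I handed the job in at 27.5 s: the final pictures show the lid and flap standing open, the muddler and scoop flat on the lower tier, and the other things where they were; the lid's speed was never measured, only paced at an estimated 1.2–1.5 rad/s.

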